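# Prop the copper eaves vent open on its stay peg

### The arm

A 7-joint arm with a two-finger parallel gripper is mounted at the origin on the work surface. World frame = base frame: x ahead of the robot, y to its left, z up, the work surface at z = 0. Lengths are in m, angles in rad, forces in N, time in s.
With the tool pointing down it reaches from about 0.425 to 0.925 m from the base axis. Payload 6.8 kg.
Tool frame: the origin (TCP) lies at the very end of the fingers, on their centre line; the grasp point (between the pads) lies 19 mm behind it; z points along the fingers, y is the line along which they close (so a half turn about z gives the same grasp; the last joint's range is limited). The gripper opens to 85 mm and grips with 20 to 120 N. Pads are 22 mm wide; open, the fingers measure 114 mm over their backs; the gripper's body (76 mm by 85 mm) begins 54 mm behind the grasp point. The pads swing forward as they close: fully open they stand 13 mm farther back than shut.
Start: joints at [-1.432, 0.477, 0.022, 1.555, -0.011, 1.109, -0.083], TCP at [0.165, 0.655, 0.231] pointing down, gripper open.
Joint ranges: [-2.96, 2.96], [-0.34, 2.1], [-1.41, 1.46], [0.24, 2.44], [-1.37, 4.51], [0.17, 1.92], [-2.96, 2.96]. Speed limits (rad/s): [2.39, 2.39, 3.14, 3.14, 3.14, 3.14, 3.14].

### API

Orientations are given as a unit quaternion [w, x, y, z].
In Python, from station import get_obs, read_camera, hand_in gives the robot as it stands.
- The arm moves only by the tool arm_command, never from a script. Its argument "commands" is one flat list of numbers, 7 for each row, row after row: the shift along the tool's x, y, z in m, then the turn, a rotation vector about the tool's x, y, z in degrees, then the opening, from 0 (shut) to 1 (fully open). In form: [tx, ty, tz, rx, ry, rz, fingers, tx, ty, tz, rx, ry, rz, fingers, ...]. A call has 1 to 8 rows; each row is the pose to reach, as a shift and turn from the pose commanded when the call began, along the tool's axes at that moment; what a row does not reach only later rows make up. A row lasts 1/10 s, in which the tool goes at most 50 mm and 8.59 degrees, less where a joint would pass 70% of its speed; a pose out of reach is approached as far as the arm can. A call with a gripper value outside its range is refused whole. The fingers move at their own pace and stop on an object; "force" is the grip in N (left out, the last holds). Time passes only in rows, so rows that repeat a pose let the fingers close. It gives the time, the measured TCP pose, the force, the opening and the grip force at its end, in the units of the state.
- get_obs(): the state, without advancing time (a new reading comes with each control period).
- read_camera(name): name is "scene" or "top" or "wrist"; returns a dict with "img" (420x560x3 uint8, red, green, blue), "camera_matrix" (3x3 intrinsics, pixels), "pose" (4x4, takes a point from camera to world coordinates). Camera axes: x right, y down, z forward; pixel columns grow to the right and rows downward; lengths in m; the calibration is good to about 2 mm. A picture is of the moment at which its call begins. There is no depth.
- hand_in(): hands the job in; it is judged then, once.
The state is a dict: "t": time; "q": joint angles; "joint_vel": joint speeds; "joint_torque": joint torques, N m; "eef_pos": TCP position; "tool_rot": TCP orientation; "contact_force": force on the tool from outside, world axes, zero at the start; "torque": the same for the moment, N m; "gripper_width": opening from 0.0 (shut) to 1.0 (fully open); "grasp_force": force on a finger pad.
Only numpy, scipy, OpenCV 4.12 (cv2) and the standard library are available. Lean on these libraries where they do the work, as an engineer would, in place of code of your own. Each camera call takes 0.05 s, during which the arm holds its last target. There are 200 camera calls.

### The job

Set the copper louvre vent on the bench to its working opening: lift the steel stay by its knob, swing it so that the leaf opens, and drop the stay's second hole from the knob over the peg on the sill, with the stay lying fully down and left at rest. Leave the shingle stack, the finial and the tin around it where they are.

Things in the scene. Friction and masses are not known exactly. Their poses are not given: they have to be found in the camera images.
- knob (a point): The grip of the stay: an upright dark steel round knob, 16 mm diameter, 45 mm tall, standing on the free end of the stay bar. This point is on its axis 30 mm above the middle of the bar's thickness (18 mm below the knob's top). Its frame's x axis points along the bar, away from the pivot; y is across the bar; z is along the knob. Best pinched from above with the fingers either side of the bar (closing across the bar), because the knob leans back with the bar as it is lifted.
- stay_hole (a point): Centre (half-way through the thickness) of the hole to use: the second hole counted from the knob. The stay is a flat steel bar 28 mm wide, 6 mm thick, with four round through holes of 14 mm at 125, 150, 175 and 200 mm from the pivot; this one is the 175 mm one. The knob is at 235 mm. Axes as for the knob.
- pivot (a point): Where the stay bar is joined to the inner face of the leaf, at the middle of the bar's thickness, 33 mm above the table. The bar swivels about the upright axis here and also lifts here. The distance from the leaf hinge to this point is 102.8 mm.
- leaf_hinge (a point): A point on the upright hinge axis of the leaf, on the vent's frame, 33 mm above the table. It does not move in a run. Its frame's z is up; its x axis points to the vent's inner side, where the peg and the knob are; the shut leaf lies along its -y.
- peg (a point): The fixed upright steel peg, 9 mm diameter with a round top, on the vent's sill board, 60 mm in front of the leaf's shut plane on the inner side. This point is on its axis 33 mm above the table, where the middle of the seated bar's thickness comes to lie; the peg's top is 13 mm higher (46 mm above the table). It lies at (60, -200) mm in the leaf_hinge frame and does not move in a run.
- leaf (a joint): Opening angle of the louvred copper leaf (235 mm wide, its top 116 mm above the table; it stands in a fixed copper frame 147 mm tall) in rad: 0 shut, grows as its free end swings out, away from the peg side and seen from above clockwise about the hinge. At 0 the pivot lies at (24, -100) mm in the leaf_hinge frame. It turns easily (about 0.05 N m) and stays where it is left; it can be pushed and pulled by the stay.
- swivel (a joint): Angle of the stay bar relative to the leaf in rad, seen from above: 0 with the bar along the leaf towards the leaf's free end, growing (anticlockwise) as the bar swings away from the leaf on the inner side. Turns easily.
- stay (a joint): Lift angle of the stay bar about the pivot in rad: 0 level, which is as low as it goes (it rests there by its own weight, and is fully down over the peg there); grows as the knob is raised. 0.1 or more clears the peg with the chosen hole. The hinge is free: let go, the bar falls back.
- shingles_mid (a point): Bystander: small stack of copper roof shingles, 36 x 44 x 15 mm, lying on the vent's sill board. This point is half-way up.
- finial_mid (a point): Bystander: copper finial standing upright, 48 mm across its foot, 88 mm tall. This point is half-way up.
- tin_mid (a point): Bystander: closed steel tin, 54 mm across, 62 mm tall. This point is half-way up.

How it is judged:
By the outcome, as a careful person would: the job done as asked, in the order asked, and still so for the second after the job is handed in, with the robot touching nothing.
It also fails if it takes over 45 s, if anything falls off the work surface, if the arm or the gripper's body presses on something with over 40 N, if the wrist force passes 120 N, or if a joint passes its speed limit or range.

## Working session

There is one attempt and no reset: what is moved stays moved. The work goes in short steps, Python scripts to look and compute and a tool call to move; the robot and the scene stay as the last step left them, time stands still between calls to the robot, and variables do not carry over. Pictures are saved under pics/ and viewed, at most 10 in all, crops included, and the job is handed in when it is done.

Besides the shell and the picture viewer there is one more tool, called after "Request:" as name(argument=value, ...) on one line, values as JSON. arm_command: Moves the arm, as the interface text tells. Its arguments: {"type":"object","properties":{"commands":{"type":"array","items":{"type":"number"}},"force":{"type":"number"}},"required":["commands"]}

```bash
mkdir -p pics; cat > h.py <<'E'
import numpy as np, cv2
from station import get_obs, read_camera, hand_in
def shot(n,f=None):
    c=read_camera(n)
    if f: cv2.imwrite('pics/'+f,c['img'][:,:,::-1])
    return c
def ray(c,u,v):
    T=np.array(c['pose']);d=np.linalg.inv(c['camera_matrix'])@[u,v,1.]
    d=T[:3,:3]@d
    return T[:3,3],d/np.linalg.norm(d)
def plane(c,u,v,z):
    o,d=ray(c,u,v);return o+d*(z-o[2])/d[2]
def tri(rs):
    A=0;b=0
    for o,d in rs:
        P=np.eye(3)-np.outer(d,d);A=A+P;b=b+P@o
    p=np.linalg.solve(A,b)
    return p,[float(np.linalg.norm((np.eye(3)-np.outer(d,d))@(p-o))) for o,d in rs]
def proj(c,p):
    T=np.linalg.inv(np.array(c['pose']));q=c['camera_matrix']@(T@[*p,1])[:3];return q[:2]/q[2]
E
python3 - <<'E'
from h import *
import pickle
d={n:shot(n) for n in('scene','top')}
pickle.dump(d,open('c0.pkl','wb'))
for n in d: cv2.imwrite(f'pics/{n}0.png',cv2.resize(d[n]['img'][:,:,::-1],(800,600),interpolation=cv2.INTER_CUBIC)); print(n,np.round(d[n]['pose'],3).tolist(),np.round(d[n]['camera_matrix'],1).tolist())
print(get_obs())
E
```

```text
scene [[-0.688, 0.509, -0.517, 0.921], [0.726, 0.464, -0.507, 0.4], [-0.018, -0.725, -0.689, 0.636], [0.0, 0.0, 0.0, 1.0]] [[446.1, 0.0, 280.6], [0.0, 446.1, 211.2], [0.0, 0.0, 1.0]]
top [[-0.133, -0.968, 0.214, 0.316], [-0.991, 0.131, -0.025, 0.006], [-0.004, -0.215, -0.977, 0.897], [0.0, 0.0, 0.0, 1.0]] [[434.5, 0.0, 279.1], [0.0, 434.5, 211.7], [0.0, 0.0, 1.0]]
{'t': 0.1, 'q': array([-1.43211963,  0.47768727,  0.02236938,  1.55630234, -0.01147317,
        1.10930129, -0.08306957]), 'joint_vel': array([-0.00128326, -0.00192766, -0.00034079, -0.00320932, -0.00073898,
        0.00065796, -0.00119044]), 'joint_torque': array([ 4.30989297e-03, -5.97760177e+01,  1.61361236e+00, -2.81953597e+01,
        1.28073263e-02,  5.09190097e-03, -7.26187750e-06]), 'eef_pos': array([0.16479712, 0.65405245, 0.23046491]), 'tool_rot': array([-2.24991673e-05,  1.23056009e-01,  9.92399417e-01, -7.84583874e-04]), 'contact_force': array([-0.73515421,  0.08799964,  1.16479197]), 'torque': array([ 0.07670252, -0.06948074,  0.00023223]), 'grasp_force': 0.0, 'gripper_width': 1.0021863890901588}
```

View pics/scene0.png

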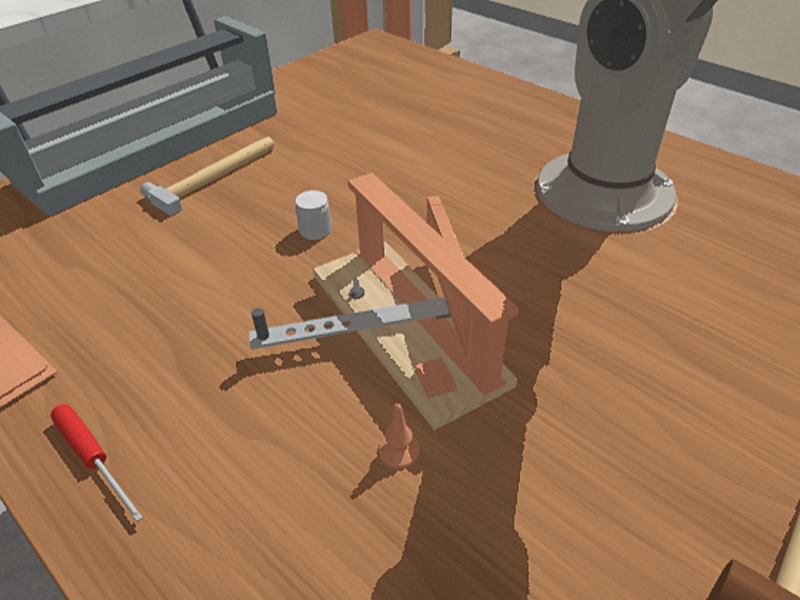

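View pics/top0.png

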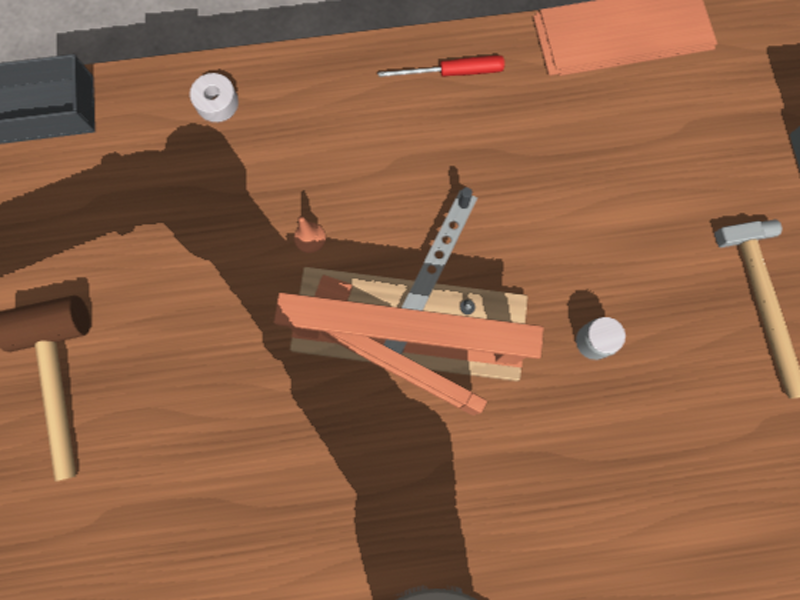

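The scene view shows the knob near (258,320), the bar with four holes at (290–345, 325), and the peg at (356,288). The top view shows the knob at (466,196), the holes from (453,224) to (431,269), the peg at (467,306) and a slightly open leaf. I'll zoom in for accurate pixels.

```bash
python3 - <<'E'
from h import *
import pickle
d=pickle.load(open('c0.pkl','rb'))
a=d['top']['img'][120:300,190:390,::-1]; b=d['scene']['img'][110:310,165:370,::-1]
A=cv2.resize(a,None,fx=4,fy=3.3333,interpolation=cv2.INTER_CUBIC)
cv2.imwrite('pics/topc.png',A)
B=cv2.resize(b,None,fx=3,fy=3,interpolation=cv2.INTER_CUBIC);cv2.imwrite('pics/scc.png',B)
# dark round blobs inside bar: hole/knob segmentation
for n,(x0,y0,x1,y1) in {'top':(290,125,345,215),'scene':(170,200,260,250)}.items():
    im=d[n]['img']; hsv=cv2.cvtColor(im,cv2.COLOR_RGB2HSV)
    steel=((hsv[...,1]<70)).astype(np.uint8); m=np.zeros_like(steel);m[y0:y1,x0:x1]=steel[y0:y1,x0:x1]
    cs,hi=cv2.findContours(m,cv2.RETR_CCOMP,cv2.CHAIN_APPROX_NONE)
    for c,h in zip(cs,hi[0]):
        if len(c)>5:
            M=cv2.moments(c); print(n,'hole' if h[3]>=0 else 'out',len(c),M['m00'],round(M['m10']/max(M['m00'],1),1),round(M['m01']/max(M['m00'],1),1),cv2.boundingRect(c))
    dk=((hsv[...,1]<90)&(hsv[...,2]<85)).astype(np.uint8);m[:]=0;m[y0-10:y1+60,x0:x1+30]=dk[y0-10:y1+60,x0:x1+30]
    k,l,s,ce=cv2.connectedComponentsWithStats(m)
    for i in range(1,k):
        if s[i,4]>8: print(n,'dark',s[i],ce[i].round(1))
E
```

```text
top out 23 33.5 326.6 212.1 (322, 209, 11, 6)
top out 179 1121.5 309.8 171.9 (290, 131, 44, 84)
top hole 19 35.5 301.7 188.2 (298, 185, 8, 8)
top hole 16 28.0 307.0 178.0 (304, 175, 7, 7)
top hole 18 32.0 312.2 167.7 (309, 165, 8, 7)
top hole 17 29.5 317.3 157.3 (314, 154, 8, 7)
top dark [319 131  10  15  75] [323.6 139.1]
top dark [291 185   6  11  11] [293.3 190. ]
top dark [298 185   8   8  24] [301.2 188.7]
top dark [305 187   6  11  11] [307.3 192. ]
top dark [323 209   9  11  45] [326.4 213.9]
scene out 215 1146.5 213.6 229.6 (174, 216, 86, 29)
scene hole 16 23.0 202.9 232.8 (199, 231, 9, 5)
scene hole 15 19.5 216.1 230.4 (213, 228, 8, 6)
scene hole 15 21.5 229.7 227.9 (226, 226, 8, 5)
scene hole 14 20.0 242.5 226.0 (239, 224, 8, 5)
scene out 26 64.0 249.2 203.9 (244, 200, 11, 9)
scene dark [245 204  10   5  20] [248.6 206.4]
scene dark [177 219  11  20 140] [182.3 228.6]
```

View pics/topc.png

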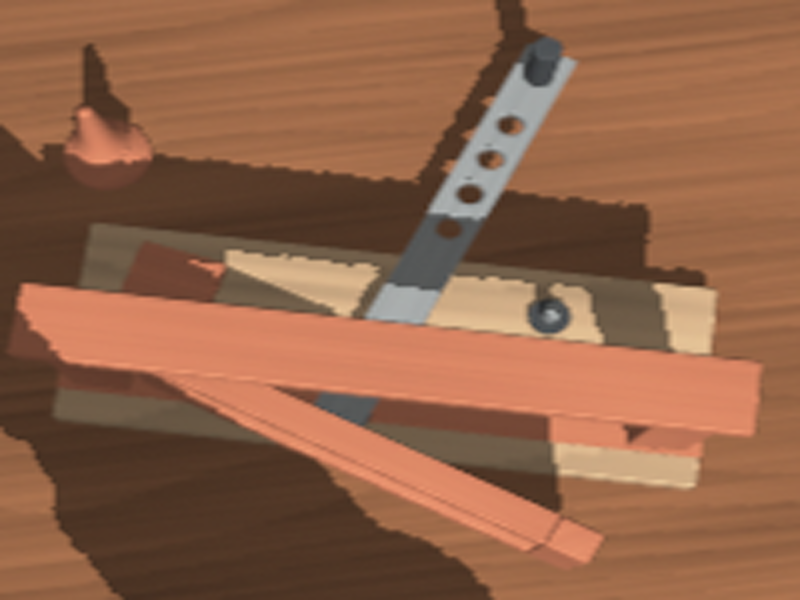

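View pics/scc.png

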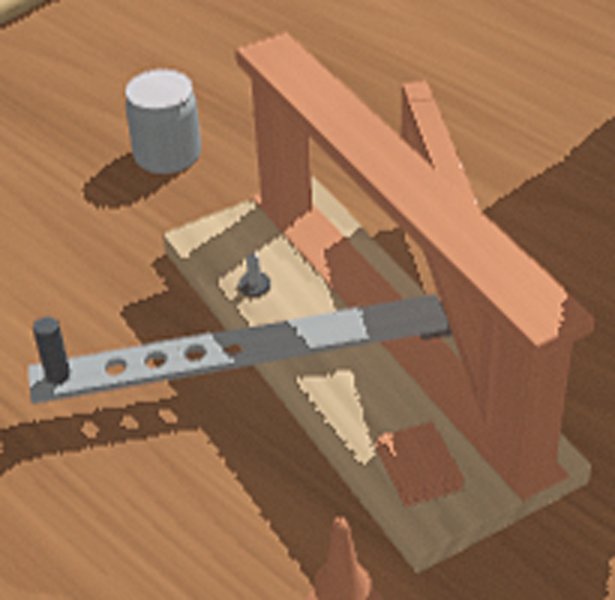

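The crops show the knob top at scene px (180.7,218) and top px (326.8,133.8), the peg top at scene (249,196) and top (327.6,213), and the frame's head beam edges. Next I triangulate and compute the geometry.

```bash
python3 - <<'E'
from h import *
import pickle
d=pickle.load(open('c0.pkl','rb'));S,T=d['scene'],d['top']
def t(s,tp): 
    p,e=tri([ray(S,*s),ray(T,*tp)]);return p,np.round(np.array(e)*1000,1)
H=[t(s,q) for s,q in zip([(202.9,232.8),(216.1,230.4),(229.7,227.9),(242.5,226.0)],[(317.3,157.3),(312.2,167.7),(307,178),(301.7,188.2)])]
for r,h in zip((200,175,150,125),H): print(r,h[0].round(4),h[1])
k=t((180.7,218),(326.8,133.8));print('knobtop',k[0].round(4),k[1])
pg=t((249,196),(327.6,212.8));print('pegtop',pg[0].round(4),pg[1])
P=np.array([h[0] for h in H]);r=np.array([200,175,150,125])/1000
A=np.c_[r,np.ones(4)];c=np.linalg.lstsq(A,P,rcond=None)[0]
print('bar dir',c[0].round(3),np.linalg.norm(c[0]),'pivot',c[1].round(4),'knobbase',(c[0]*.235+c[1]).round(4))
tc=lambda u,v:(u/4+190,v/3.33333+120)
# beam top face corners at .147
for n,(u,v) in dict(nearL=(63,360),farL=(22,285),farR=(762,362),nearR=(752,434)).items(): print(n,plane(T,*tc(u,v),.147).round(4))
for n,(u,v) in dict(sillFL=(92,224),sillFR=(716,290),NR=(697,487)).items(): print(n,plane(T,*tc(u,v),.018).round(4))
for n,(u,v) in dict(leafEndIn=(603,535),leafEndOut=(588,568),leafcorner=(175,375)).items(): print(n,plane(T,*tc(u,v),.116).round(4))
for n,(u,v) in dict(sh1=(375,440),sh2=(440,425),sh3=(465,465),sh4=(405,502)).items(): print(n,plane(S,u/3+165,v/3+110,.03).round(4))
print('finial',plane(S,341/3+165,520/3+110,.088).round(4),plane(T,*tc(85,108),.088).round(4),'tin',plane(S,160/3+165,87/3+110,.062).round(4))
E
```

```text
200 [ 0.6096 -0.1115  0.0336] [0.1 0.1]
175 [ 0.5887 -0.0977  0.0336] [0.1 0.1]
150 [ 0.5676 -0.0834  0.0344] [0.2 0.2]
125 [ 0.5475 -0.0694  0.0341] [0.2 0.2]
knobtop [ 0.6386 -0.1303  0.0816] [1.6 1.6]
pegtop [ 0.4874 -0.113   0.0444] [0.3 0.3]
bar dir [ 0.83  -0.563 -0.009] 1.002530144211279 pivot [0.4435 0.0009 0.0353] knobbase [ 0.6385 -0.1313  0.0333]
nearL [0.4683 0.1175 0.147 ]
farL [0.5111 0.1316 0.147 ]
farR [ 0.4262 -0.1859  0.147 ]
nearR [ 0.3894 -0.1747  0.147 ]
sillFL [0.5791 0.1132 0.018 ]
sillFR [ 0.4932 -0.2035  0.018 ]
NR [ 0.374  -0.1724  0.018 ]
leafEndIn [ 0.348  -0.1067  0.116 ]
leafEndOut [ 0.3318 -0.0973  0.116 ]
leafcorner [0.4594 0.0723 0.116 ]
sh1 [0.5401 0.0464 0.03  ]
sh2 [0.5051 0.0671 0.03  ]
sh3 [0.5187 0.0979 0.03  ]
sh4 [0.5626 0.0902 0.03  ]
finial [0.6275 0.1035 0.088 ] [0.6293 0.1009 0.088 ] tin [ 0.413  -0.2903  0.062 ]
```

Triangulation agrees with the text: holes at z≈34 mm with 25 mm spacing, knob top at 81.6, peg top at 44–46, and hinge–pivot distance 102.2 mm (102.8 given). The target is a leaf opening of about 0.93 rad, with the bar turned about 25° clockwise. First I move partway to the knob.

Request:
arm_command(commands=[-0.324,-0.16,0,0,0,20,1,-0.324,-0.16,0,0,0,20,1,-0.324,-0.16,0,0,0,20,1,-0.324,-0.16,0,0,0,20,1,-0.324,-0.16,0,0,0,20,1,-0.324,-0.16,0,0,0,20,1,-0.324,-0.16,0,0,0,20,1,-0.324,-0.16,0,0,0,20,1], force=40)

```text
t: 0.9
eef_pos: [0.4456, 0.4139, 0.2313]
tool_rot: [0.002, 0.298, 0.955, -0.001]
contact_force: [0.8, 0.4, 0.2]
gripper_width: 0.995
grasp_force: 0.0
```

```bash
cat >> h.py <<'E'
from scipy.spatial.transform import Rotation as Ro
def tool():
    o=get_obs();w,x,y,z=o['tool_rot'];return o,Ro.from_quat([x,y,z,w])
def target(bar_deg,lift):  # tool x = -bar dir, z down, tilted with the bar's lift (rad)
    return Ro.from_euler('z',bar_deg,degrees=True)*Ro.from_euler('y',-lift)*Ro.from_matrix(np.diag([-1.,1,-1]))
def row(pos,R):
    o,C=tool();return (C.inv().apply(np.array(pos)-o['eef_pos'])*1000).round(1),(C.inv()*R).as_rotvec(degrees=True).round(2)
E
python3 - <<'E'
from h import *
o,C=tool();print(o['t'],o['eef_pos'],o['q'].round(2));print(row([.6385,-.131,.15],target(-34.2,0)))
E
```

```text
0.9 [0.44556747 0.41392288 0.23125668] [-1.01  0.37  0.2   1.73 -0.08  1.05  0.19]
(array([-468.5, -338.1,   83.3]), array([-0.06,  0.21, -0.49]))
```

Request:
arm_command(commands=[-0.28,-0.2,0,0,0,0,1,-0.28,-0.2,0,0,0,0,1,-0.28,-0.2,0,0,0,0,1,-0.28,-0.2,0,0,0,0,1,-0.28,-0.2,0,0,0,0,1,-0.28,-0.2,0,0,0,0,1,-0.28,-0.2,0,0,0,0,1,-0.28,-0.2,0,0,0,0,1])

```text
t: 1.7
eef_pos: [0.561, 0.0897, 0.2314]
tool_rot: [0.001, 0.299, 0.954, -0.001]
contact_force: [0.4, 0.3, -0.4]
gripper_width: 1.001
grasp_force: 0.0
```

```bash
python3 - <<'E'
from h import *
o,C=tool();print(o['t'],o['eef_pos'],o['q'].round(2));print(row([.6385,-.131,.15],target(-34.2,0)))
E
```

```text
1.7 [0.56100804 0.08969075 0.23144568] [-0.54  0.31  0.34  1.83 -0.12  1.02  0.81]
(array([-189.3, -137. ,   82.3]), array([-0.12,  0.16, -0.55]))
```

Request:
arm_command(commands=[-0.189,-0.137,0.05,0,0,-0.5,1,-0.189,-0.137,0.05,0,0,-0.5,1,-0.189,-0.137,0.05,0,0,-0.5,1,-0.189,-0.137,0.05,0,0,-0.5,1,-0.189,-0.137,0.05,0,0,-0.5,1,-0.189,-0.137,0.05,0,0,-0.5,1,-0.189,-0.137,0.082,0,0,-0.5,0.6,-0.189,-0.137,0.082,0,0,-0.5,0.6])

```text
t: 2.5
eef_pos: [0.6363, -0.1198, 0.1454]
tool_rot: [-0.004, 0.289, 0.957, -0.0]
contact_force: [-0.6, 0.8, -1.3]
gripper_width: 0.691
grasp_force: 0.0
```

```bash
python3 - <<'E'
from h import *
o,C=tool();print(o['t'],o['eef_pos'],o['q'].round(2));print(row([.6385,-.131,.047],target(-34.2,0)))
c=shot('wrist','w1.png');print(proj(c,[.6386,-.131,.081]),proj(c,[.6096,-.1115,.034]))
E
```

```text
2.5 [ 0.6363244  -0.11975328  0.14536336] [-0.17  0.54  0.36  1.72 -0.23  0.93  1.27]
(array([-8.7, -7.9, 98.3]), array([-0.16, -0.41,  0.62]))
[263.87754262 240.98534086] [265.98295557 170.90476884]
```

View pics/w1.png

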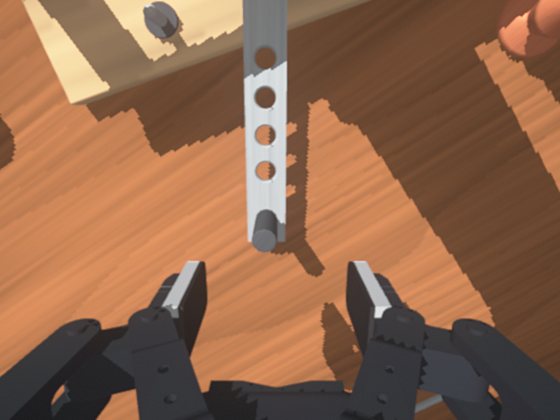

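The wrist view confirms the estimate: first hole at (265,171), knob top at about (264,240), bar vertical in the image. I let the arm settle while descending partway.

Request:
arm_command(commands=[0,0,0.03,0,0,0,0.6,0,0,0.03,0,0,0,0.6,0,0,0.03,0,0,0,0.6])

```text
t: 2.85
eef_pos: [0.6391, -0.121, 0.1202]
tool_rot: [-0.0, 0.289, 0.957, 0.0]
contact_force: [0.7, -0.1, 0.1]
gripper_width: 0.601
grasp_force: 0.0
```

```bash
python3 - <<'E'
from h import *
o,C=tool();print(o['t'],o['eef_pos'],o['q'].round(2));print(row([.6385,-.131,.047],target(-34.2,0)))
E
```

```text
2.85 [ 0.63909625 -0.12100879  0.12017002] [-0.16  0.57  0.35  1.73 -0.24  0.88  1.28]
(array([-5.1, -8.7, 73.2]), array([ 0.  , -0.03,  0.62]))
```

Request:
arm_command(commands=[-0.005,-0.0085,0.02,0,0,0.6,0.6,-0.005,-0.0085,0.04,0,0,0.6,0.6,-0.005,-0.0085,0.06,0,0,0.6,0.6,-0.005,-0.0085,0.073,0,0,0.6,0.5,-0.005,-0.0085,0.073,0,0,0.6,0.4,-0.005,-0.0085,0.073,0,0,0.6,0.4])

```text
t: 3.45
eef_pos: [0.6392, -0.1317, 0.0474]
tool_rot: [0.001, 0.294, 0.956, 0.0]
contact_force: [-1.0, 0.1, 0.6]
gripper_width: 0.395
grasp_force: 0.0
```

```bash
python3 - <<'E'
from h import *
o,C=tool();print(o['t'],o['eef_pos'],o['contact_force']);print(row([.6385,-.131,.047],target(-34.2,0)))
c=shot('wrist','w2.png');print(proj(c,[.6386,-.131,.081]))
E
```

```text
3.45 [ 0.63922403 -0.13172076  0.04741826] [-1.01834047  0.09343426  0.56557181]
(array([1. , 0.2, 0.4]), array([ 0.03,  0.06, -0.03]))
[278.16523985 320.65032825]
```

View pics/w2.png

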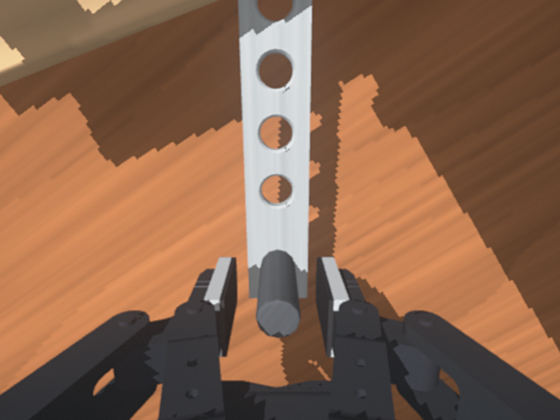

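The knob is centred between the pads: knob top at (277,318), pads at 225 and 335. I close on it.

Request:
arm_command(commands=[0,0,0,0,0,0,0,0,0,0,0,0,0,0,0,0,0,0,0,0,0,0,0,0,0,0,0,0,0,0,0,0,0,0,0], force=40)

```text
t: 4.0
eef_pos: [0.6386, -0.1318, 0.0465]
tool_rot: [0.0, 0.294, 0.956, 0.0]
contact_force: [0.6, -0.7, 0.9]
gripper_width: 0.176
grasp_force: 39.1
```

```bash
cat >> h.py <<'E'
X=np.array([.966,-.2587]);Y=np.array([.2587,.966]);PEG=np.array([.4872,-.113]);HG=PEG-.06*X+.2*Y
yawX=np.degrees(np.arctan2(X[1],X[0]))
off=np.array([.2352,0,.0475-.0335])
def pose(leaf,bar,lift):  # leaf opening rad, bar hinge-frame angle deg
    a=np.arctan2(-.1,.024)-leaf; p=HG+.1028*(np.cos(a)*X+np.sin(a)*Y)
    b=bar+yawX; v=Ro.from_euler('z',b,degrees=True)*Ro.from_euler('y',-lift)
    return np.r_[p,.0335]+v.apply(off), target(b,lift),b
E
python3 - <<'E'
from h import *
o,C=tool();print(o['t'],o['eef_pos'],o['gripper_width'],o['grasp_force'])
# current leaf/bar from knob, fitted bar angle
a0=np.array([.4435,.0009])-HG; l0=np.arctan2(-.1,.024)-np.arctan2(a0@Y,a0@X); b0=-34.2-yawX
print('leaf',l0,'bar',b0,pose(l0,b0,0)[0])
for th in (.04,.08,.12,.17): print(th,row(pose(l0,b0,th)[0]-pose(l0,b0,0)[0]+o['eef_pos'],target(-34.2,th)))
E
```

```text
4.0 [ 0.6386253  -0.13180302  0.04649292] 0.1755496223303956 39.06433045864105
leaf 0.35029926302186043 bar -19.20768799513321 [ 0.63771925 -0.13208655  0.0475    ]
0.04 (array([ 0.7,  0. , -9.4]), array([ 0.01, -2.27, -0.05]))
0.08 (array([  1.9,   0. , -18.8]), array([ 0.01, -4.57, -0.05]))
0.12 (array([  3.4,   0. , -28.1]), array([ 0.01, -6.86, -0.05]))
0.17 (array([  5.7,   0. , -39.6]), array([ 0.01, -9.72, -0.05]))
```

Gripped at 39 N and a width of 0.176, which is about 15 mm. I lift along the arc.

Request:
arm_command(commands=[0.0007,0,-0.0094,0,-2.3,0,0,0.0019,0,-0.0188,0,-4.6,0,0,0.0034,0,-0.0281,0,-6.9,0,0,0.0057,0,-0.0396,0,-9.7,0,0,0.0057,0,-0.0396,0,-9.7,0,0,0.0057,0,-0.0396,0,-9.7,0,0])

```text
t: 4.6
eef_pos: [0.6333, -0.128, 0.0856]
tool_rot: [0.08, 0.293, 0.952, -0.025]
contact_force: [0.9, -0.5, -1.1]
gripper_width: 0.177
grasp_force: 39.0
```

```bash
python3 - <<'E'
from h import *
o,C=tool();print(o['t'],o['eef_pos'],o['gripper_width'],o['grasp_force'],o['contact_force'])
l0,b0=.3503,-19.2
P=PEG-HG; p=np.array([P@X,P@Y])
# target
from scipy.optimize import brentq
f=lambda l:np.hypot(*(p-.1028*np.array([np.cos(np.arctan2(-.1,.024)-l),np.sin(np.arctan2(-.1,.024)-l)])))-.175
l1=brentq(f,.6,1.3);a=np.arctan2(-.1,.024)-l1;d=p-.1028*np.array([np.cos(a),np.sin(a)]);b1=np.degrees(np.arctan2(d[1],d[0]))
print('target',l1,b1,pose(l1,b1,.17)[0])
for s in np.arange(1,9)/8: 
    q=pose(l0+s*(l1-l0),b0+s*(b1-b0),.17);a=np.arctan2(-.1,.024)-(l0+s*(l1-l0));e=p-.1028*np.array([np.cos(a),np.sin(a)]);bb=np.radians(b0+s*(b1-b0))
    print(s,*row(q[0],q[1]),'peg along/across',(1000*np.array([e[0]*np.cos(bb)+e[1]*np.sin(bb),-e[0]*np.sin(bb)+e[1]*np.cos(bb)])).round())
E
```

```text
4.6 [ 0.63334626 -0.12795161  0.08560139] 0.17732897102706202 38.98771941661835 [ 0.8692437  -0.49701726 -1.14319222]
target 0.9342974772104886 -43.88304754611418 [ 0.51533744 -0.15961486  0.08708988]
0.125 [  7.2 -14.7  -2.7] [ 0.51 -0.15  3.03] peg along/across [111. -62.]
0.25 [ 15.5 -27.8  -4.1] [ 1.03 -0.15  6.08] peg along/across [121. -54.]
0.375 [ 24.5 -40.3  -5.7] [ 1.54 -0.15  9.12] peg along/across [131. -46.]
0.5 [ 34.2 -52.2  -7.3] [ 2.06 -0.15 12.16] peg along/across [141. -37.]
0.625 [ 44.5 -63.4  -9. ] [ 2.58 -0.14 15.2 ] peg along/across [150. -28.]
0.75 [ 55.3 -73.9 -10.8] [ 3.1  -0.14 18.24] peg along/across [159. -19.]
0.875 [ 66.6 -83.6 -12.8] [ 3.62 -0.14 21.28] peg along/across [167. -10.]
1.0 [ 78.4 -92.5 -14.8] [ 4.14 -0.14 24.32] peg along/across [175.   0.]
```

Request:
arm_command(commands=[0.0072,-0.0147,-0.0017,0.5,0,3,0,0.0155,-0.0278,-0.0036,1.0,0,6,0,0.0245,-0.0403,-0.0055,1.5,0,9.1,0,0.0342,-0.0522,-0.0073,2.1,0,12.2,0,0.0445,-0.0634,-0.009,2.6,0,15.2,0,0.0553,-0.0739,-0.0108,3.1,0,18.2,0,0.0666,-0.0836,-0.0128,3.6,0,21.3,0,0.0784,-0.0925,-0.0148,4.1,0,24.3,0])

```text
t: 5.4
eef_pos: [0.5157, -0.161, 0.087]
tool_rot: [0.074, 0.491, 0.867, -0.041]
contact_force: [1.4, 0.9, -1.3]
gripper_width: 0.173
grasp_force: 39.0
```

Request:
arm_command(commands=[0,0,0,0,0,0,0,0,0,0,0,0,0,0])

```text
t: 5.6
eef_pos: [0.5164, -0.1601, 0.087]
tool_rot: [0.074, 0.489, 0.868, -0.041]
contact_force: [0.2, 0.7, -1.5]
gripper_width: 0.171
grasp_force: 39.0
```

```bash
python3 - <<'E'
from h import *
o,C=tool();print(o['t'],o['eef_pos'],o['gripper_width'],o['grasp_force'],o['contact_force'])
print(row(*pose(.9343,-43.88,.17)[:2]))
ims=[]
for n in ('wrist','scene','top'):
    c=shot(n); v=Ro.from_euler('z',-43.88+yawX,degrees=True)*Ro.from_euler('y',-.17)
    pv=pose(.9343,-43.88,.17)[0]-v.apply(off)
    print(n,[proj(c,pv+v.apply([r,0,0])).round(1).tolist() for r in(.2,.175,.15)],'pegtop',proj(c,[*PEG,.046]).round(1),proj(c,[*PEG,.033]).round(1))
    u,w=proj(c,[*PEG,.045]).astype(int); h=c['img'][max(0,w-60):w+60,max(0,u-70):u+70,::-1] if n!='wrist' else c['img'][:,:,::-1]
    ims.append(cv2.resize(h,(400,300),interpolation=cv2.INTER_CUBIC)); print((max(0,u-70),max(0,w-60)),h.shape)
cv2.imwrite('pics/m1.png',np.vstack([np.hstack(ims[:2]),np.hstack([ims[2],ims[2]*0])]))
E
```

```text
5.6 [ 0.51642123 -0.16006101  0.08703189] 0.17116565562139843 39.045681953430176 [ 0.18496249  0.69042524 -1.47495302]
(array([ 0.9, -0.7, -0.2]), array([ 0.05, -0.06,  0.07]))
wrist [[276.7, 188.9], [276.7, 131.7], [276.8, 68.9]] pegtop [276.6 127.8] [276.5 121.5]
(np.int64(206), np.int64(67)) (420, 560, 3)
scene [[237.6, 185.9], [249.8, 189.1], [262.0, 192.3]] pegtop [249.1 195.4] [249.6 200.2]
(np.int64(179), np.int64(135)) (120, 140, 3)
top [[337.5, 203.4], [327.7, 211.6], [317.9, 219.7]] pegtop [327.8 212.6] [327.1 214. ]
(np.int64(257), np.int64(152)) (120, 140, 3)
```

View pics/m1.png

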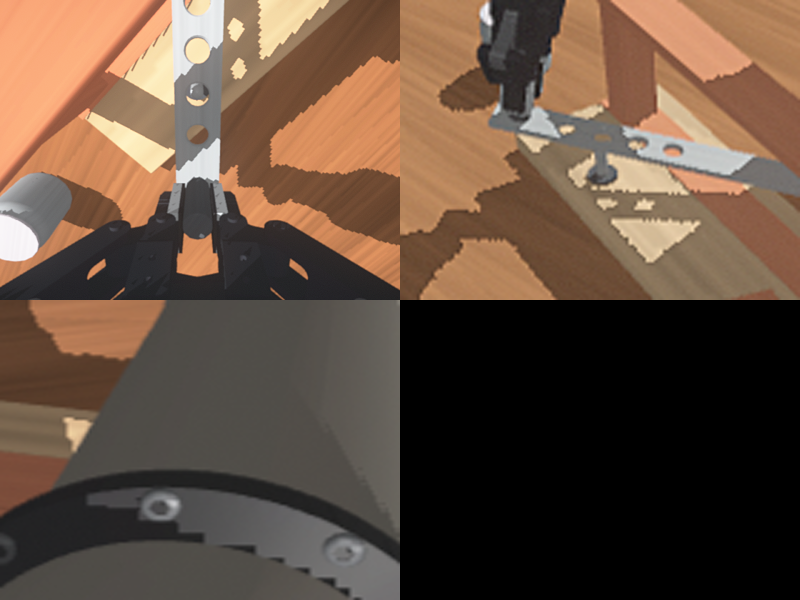

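The wrist view shows the second hole (about (276,130) full-res) right over the peg top (about (277,126)), as predicted. I lower it along the arc.

```bash
python3 - <<'E'
from h import *
for th in (.13,.1,.07,.045,.02,0): print(th,*row(*pose(.9343,-43.88,th)[:2]))
E
```

```text
0.13 [ 0.9 -1.   9.4] [0.08 2.27 0.05]
0.1 [ 0.8 -1.  16.5] [0.08 3.98 0.05]
0.07 [ 1.  -1.  23.5] [0.07 5.7  0.05]
0.045 [ 1.3 -1.  29.4] [0.07 7.14 0.05]
0.02 [ 1.8 -1.  35.3] [0.07 8.57 0.05]
0 [ 2.2 -1.  40. ] [0.07 9.71 0.05]
```

Request:
arm_command(commands=[0.0008,-0.0009,0.005,0,1.2,0,0,0.0009,-0.0009,0.0094,0,2.3,0,0,0.0008,-0.0009,0.0165,0,4,0,0,0.001,-0.0009,0.0235,0,5.7,0,0,0.0013,-0.0009,0.0294,0,7.1,0,0,0.0013,-0.0009,0.0294,0,7.1,0,0])

```text
t: 6.35
eef_pos: [0.5173, -0.1647, 0.0575]
tool_rot: [0.02, 0.492, 0.87, -0.011]
contact_force: [0.4, 0.2, -0.9]
gripper_width: 0.175
grasp_force: 39.1
```

```bash
python3 - <<'E'
from h import *
o,C=tool();print(o['t'],o['eef_pos'],o['gripper_width'],o['grasp_force'],o['contact_force'])
print(row(*pose(.9343,-43.88,0)[:2]))
c=[shot('wrist')['img'][60:270,140:420,::-1],shot('scene')['img'][135:255,179:339,::-1]]
cv2.imwrite('pics/m2.png',np.hstack([cv2.resize(i,(400,300),interpolation=cv2.INTER_CUBIC) for i in c]))
E
```

```text
6.35 [ 0.51726006 -0.16470168  0.05749058] 0.17486100990610726 39.09231662750244 [ 0.42019808  0.17517495 -0.93351507]
(array([ 0.,  1., 10.]), array([ 0.04,  2.56, -0.09]))
```

View pics/m2.png

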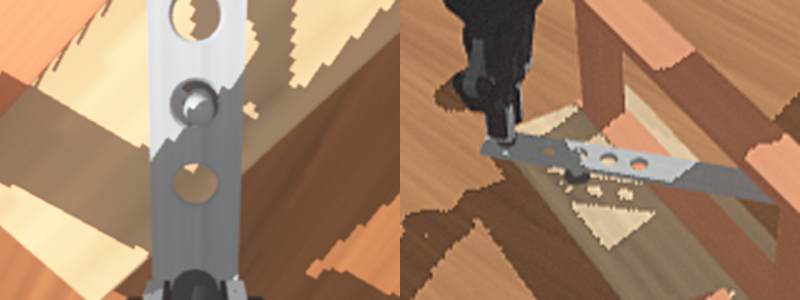

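The peg tip is entering the second hole (about (197,107) in the left panel), with no contact force. I finish lowering.

Request:
arm_command(commands=[0,0.0005,0.005,0,1.3,0,0,0,0.0005,0.01,0,2.5,0,0,0,0.0005,0.0105,0,2.6,0,0,0,0.0005,0.0105,0,2.6,0,0])

```text
t: 6.85
eef_pos: [0.5177, -0.1641, 0.0474]
tool_rot: [0.0, 0.492, 0.871, 0.0]
contact_force: [1.2, -0.1, -0.5]
gripper_width: 0.177
grasp_force: 39.2
```

```bash
python3 - <<'E'
from h import *
o,C=tool();print(o['t'],o['eef_pos'],o['gripper_width'],o['grasp_force'],o['contact_force'])
c=[shot('wrist')['img'][60:270,140:420,::-1],shot('scene')['img'][135:255,179:339,::-1]]
cv2.imwrite('pics/m3.png',np.hstack([cv2.resize(i,(400,300),interpolation=cv2.INTER_CUBIC) for i in c]))
E
```

```text
6.85 [ 0.51771945 -0.16414863  0.04744337] 0.17711926005646308 39.21391010284424 [ 1.16827216 -0.12172526 -0.46861365]
```

Request:
arm_command(commands=[0,0,0.0008,0,0,0,0,0,0,0.0008,0,0,0,0.25,0,0,0.0008,0,0,0,0.45,0,0,0.0008,0,0,0,0.45,0,0,0.0008,0,0,0,0.45,0,0,-0.01,0,0,0,0.45,0,0,-0.03,0,0,0,0.45,0,0,-0.06,0,0,0,0.45])

```text
t: 7.75
eef_pos: [0.5165, -0.1637, 0.1078]
tool_rot: [-0.001, 0.492, 0.871, -0.0]
contact_force: [1.4, -0.2, 0.6]
gripper_width: 0.45
grasp_force: 0.0
```

Request:
arm_command(commands=[0,0,-0.04,0,0,0,0.45,0,0,-0.08,0,0,0,0.45,0,0,-0.1,0,0,0,0.45,0,0,-0.1,0,0,0,0.45])

```text
t: 8.15
eef_pos: [0.5194, -0.1647, 0.2115]
tool_rot: [0.003, 0.492, 0.871, 0.002]
contact_force: [0.4, -0.6, -0.3]
gripper_width: 0.457
grasp_force: 0.0
```

```bash
python3 - <<'E'
from h import *
o,C=tool();print(o['t'],o['eef_pos'],o['gripper_width'],o['contact_force'])
b=-43.88+yawX;u=np.array([np.cos(np.radians(b)),np.sin(np.radians(b))])
k=PEG+.06*u
w,s=shot('wrist'),shot('scene')
for n,c in(('w',w),('s',s)): print(n,'holes',[proj(c,[*(PEG+e*u),.033]).round(1).tolist() for e in(.025,0,-.025)],'knobtop',proj(c,[*k,.081]).round(1),'pegtop',proj(c,[*PEG,.046]).round(1),'finial',proj(c,[.6283,.1022,.088]).round(1))
i=[cv2.resize(w['img'][:,:,::-1],(400,300)),cv2.resize(s['img'][110:320,150:430,::-1],(400,300),interpolation=cv2.INTER_CUBIC)]
cv2.imwrite('pics/m4.png',np.hstack(i))
E
```

```text
8.15 [ 0.51935614 -0.16474094  0.21151557] 0.45712983623715425 [ 0.41879163 -0.58041358 -0.29064538]
w holes [[274.7, 144.6], [274.7, 115.3], [274.6, 84.6]] knobtop [275.1 197.2] pegtop [274.7 116. ] finial [643.3 -63.8]
s holes [[237.7, 198.6], [249.6, 200.2], [261.6, 201.8]] knobtop [218.5 178.2] pegtop [249.1 195.4] finial [277.7 283.2]
```

View pics/m4.png

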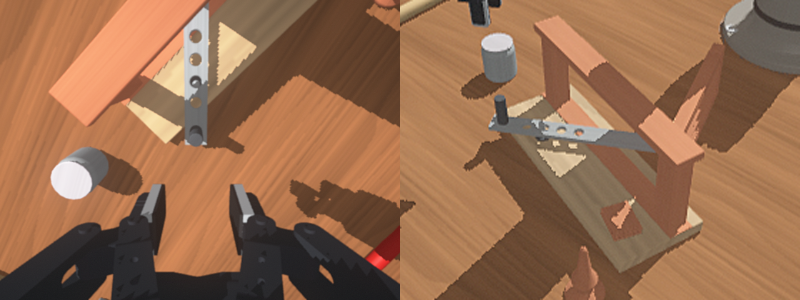

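The view shows the peg in the second hole and the stay apparently level, with the stack, finial and tin undisturbed. A last numeric check of the bar height follows.

```bash
python3 - <<'E'
from h import *
w,s=shot('wrist'),shot('scene')
C={}
for n,c,(x0,y0,x1,y1) in(('w',w,(245,0,300,215)),('s',s,(205,180,330,220))):
    hsv=cv2.cvtColor(c['img'],cv2.COLOR_RGB2HSV);m=np.zeros(hsv.shape[:2],np.uint8);m[y0:y1,x0:x1]=(hsv[y0:y1,x0:x1,1]<70)
    cs,hi=cv2.findContours(m,cv2.RETR_CCOMP,cv2.CHAIN_APPROX_NONE)
    for k,h in zip(cs,hi[0]):
        if h[3]>=0 and len(k)>7: M=cv2.moments(k);C.setdefault(n,[]).append((M['m10']/M['m00'],M['m01']/M['m00']))
print({k:np.round(v,1).tolist() for k,v in C.items()})
for a in C['w']:
    for b in C['s']:
        p,e=tri([ray(w,*a),ray(s,*b)])
        if max(e)<.002: print(p.round(4),np.round(e,4),'from peg',round(float(np.linalg.norm(p[:2]-PEG)),4))
E
```

```text
{'w': [[276.0, 146.5], [275.8, 86.1], [275.9, 53.5]], 's': [[274.8, 202.8], [262.2, 201.4], [238.3, 198.7]]}
[ 0.4988 -0.1339  0.0323] [0.0001 0.0001] from peg 0.0239
[ 0.4728 -0.0912  0.0334] [0. 0.] from peg 0.0261
[ 0.4596 -0.0695  0.0339] [0.0004 0.0004] from peg 0.0515
```

Holes lie at z≈33 mm, level, 25 mm either side of the peg: seated. I hand it in.

```bash
python3 -c "
from station import hand_in;print(hand_in())"
```

```text
the job is handed in; nothing more can be done
None
```

The stay's second hole is over the peg with the bar lying level and released, the leaf is open at about 0.93 rad by calculation, the shingles, finial and tin look undisturbed, and the job was handed in at about 8 s on the robot's clock.

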